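# Paint-thickness check on a striped sign panel

## Robot

A 6-joint arm with a two-finger parallel gripper is mounted at the origin on the work surface. World frame = base frame: x ahead of the robot, y to its left, z up, the work surface at z = 0. Lengths are in m, angles in rad, forces in N, time in s.
With the tool pointing down it reaches from about 0.325 to 1 m from the base axis. Payload 5.1 kg.
Tool frame: the origin (TCP) lies at the very end of the fingers, on their centre line; the grasp point (between the pads) lies 19 mm behind it; z points along the fingers, y is the line along which they close (so a half turn about z gives the same grasp; the last joint's range is limited). The gripper opens to 85 mm and grips with 20 to 120 N. Pads are 22 mm wide; open, the fingers measure 114 mm over their backs; the gripper's body (76 mm by 85 mm) begins 54 mm behind the grasp point. The pads swing forward as they close: fully open they stand 13 mm farther back than shut.
Start: joints at [1.191, 0.124, 1.65, -0, 1.367, -0.083], TCP at [0.19, 0.622, 0.231] pointing down, gripper open.
Joint ranges: [-2.61, 2.61], [-1.02, 2.33], [0.03, 2.71], [-1.35, 4.49], [0.32, 2.68], [-2.91, 2.91]. Speed limits (rad/s): [2.57, 2.57, 3.14, 3.14, 3.14, 3.14].

## Interface

Orientations are given as a unit quaternion [w, x, y, z].
In Python, from bench import status, viewer, hand_in gives the robot as it stands.
- The arm moves only by the shell command python3 -m jog 'ROWS'. ROWS is JSON, a list of rows, each a list of 7 numbers: the finger opening in cm, from 0 to 8.54, then the shift along the tool's x, y, z in cm, then the turn, a rotation vector about the tool's x, y, z in degrees. A call has 1 to 10 rows; each row shifts and turns the commanded pose from where the row before left it, along the tool's axes as they then stand; what a row does not reach is not made up. A row lasts 1/10 s, in which the tool goes at most 50 mm and 8.59 degrees, less where a joint would pass 70% of its speed; a pose out of reach is approached as far as the arm can. A call with a gripper value outside its range is refused whole. The fingers move at their own pace and stop on an object; the grip force is fixed at half the most. Time passes only in rows, so rows that do not move let the fingers close. It gives the time, the measured TCP pose, the force, the opening and the grip force at its end, in the units of the state.
- status.get_state(): the state, without advancing time (a new reading comes with each control period).
- viewer.snapshot(name): name is "side" or "top"; returns (picture, depth): 480x640x3 uint8, red, green, blue; 480x640 float32, m along the optical axis (not along the pixel's ray), 0 where there is no reading.
- viewer.calibration(name): a dict with "fov_y" (degrees; the focal length in pixels is half the picture's height over the tangent of half this angle, whatever the lens; pixels are square), "cx", "cy" (the principal point, pixels), "cam_to_world" (4x4, takes a point from camera to world coordinates). Camera axes: x right, y down, z forward; pixel columns grow to the right and rows downward; lengths in m; the calibration is good to about 2 mm. A picture is of the moment at which its call begins. calibration takes no time and is no camera call.
- hand_in(): hands the job in; it is judged then, once.
Trained networks look in the newest picture that a camera, given by its name, has taken for a name from the list of things; names that differ only in an ending like _2 or _b are one class to them, and where a whole thing is asked for, a point or a joint stands for the part that bears it (a point fixed in the world has none). Each returns a list of dicts, best first, with "score" (0 to 1); they miss things now and then, are a little off and sometimes report something else, mostly with a low value. They report only what shows in the picture. A call takes as long as a camera call. They do not tell look-alikes from the thing itself.
- viewer.look_for(label, camera): "point" ([x, y, z] in m, in world coordinates, good to about 4 mm: the middle of the surface that is visible of it).
- viewer.trace(label, camera): "region" (480x640 bool, what is visible of it).
The state is a dict: "clock": time; "q": joint angles; "dq": joint speeds; "tau": joint torques, N m; "tool_pos": TCP position; "tool_rot": TCP orientation; "wrist_force": force on the tool from outside, world axes, zero at the start; "ft_torque": the same for the moment, N m; "opening": finger opening in m; "gripper_force": force on a finger pad.
Only numpy, scipy, OpenCV 4.12 (cv2) and the standard library are available. Lean on these libraries where they do the work, as an engineer would, in place of code of your own. Each camera call takes 0.05 s, during which the arm holds its last target. There are 200 camera calls.

## Task

Take the yellow coating gauge by its sides out of its stand and check its zero: hold the probe upright on the middle of the bare aluminium check plate for one second, its sprung blue collar pressed about half in. Then set the probe inside the yellow ring on the tilted striped panel, square to the painted face, the collar again about half in, and finish there: the program ends with the robot holding the gauge still, lightly pressed on that spot. Press gently, keep the robot's hand and arm off the panel and its holder, and leave the panel's tilt, the painted plates and everything else on the bench as they are.

Things in the scene. Friction and masses are not known exactly. Their poses are not given: they have to be found in the camera images.
- gauge_grip (a point): Where to grip the gauge, across its 48 mm: on its long axis, 90 mm from the collar's foot, 30 mm below its top. The gauge is a yellow box 28 (x) x 48 (y) x 62 (z) mm with a crown 32 mm wide (y) and 13 mm high on it, display on -x, rubber grips on the y sides; below, a black snout with a blue sprung collar. z runs from foot to top. It starts upright in its stand, this point 102 mm above the table.
- gauge_foot (a point): Centre of the flat foot (14 mm diameter) of the gauge's blue collar, the part that touches the work; z runs along the gauge towards its top. Uncompressed it lies 90 mm from gauge_grip along the gauge; at the start it hangs free, 12 mm above the table, in the stand's well.
- collar (a joint): How far the blue collar is pushed in, m: 0 = out (free), 0.008 = at its stop. Sprung: it starts to move at 0.6 N and gains 0.6 N per mm, so half in is 3 N and the stop is reached at 5.4 N.
- gauge: The whole gauge (see gauge_grip), 120 mm long, about 165 g; origin at the foot of the uncompressed collar, z along the gauge to its top.
- stand: The gauge's stand, fixed: black foot 90 x 100 x 8 mm, grey block 44 (x) x 66 (y) mm, 73 mm high, whose open-topped pocket holds the lowest 16 mm of the gauge's box with 2 mm play; the gauge lifts straight up (70 mm frees it wholly). Origin: centre of its underside; the gauge stands on its axis with the same yaw.
- tray: Black tray, fixed, 66 mm (x) by 180 mm (y) by 13 mm high, floor and walls 4 mm thick, with three pockets in a row along y, each holding one loose check plate: bare aluminium, painted blue, painted pink, in any order. Origin: centre of its underside.
- zero_plate_top (a point): Centre of the top face of the bare, unpainted aluminium check plate (50 x 46 x 6 mm, loose in a pocket of the tray), 10 mm above the table, z up. The two others are its twins in blue and pink paint.
- blue_plate_top (a point): Centre of the top of the blue-painted check plate. Leave alone.
- pink_plate_top (a point): Centre of the top of the pink-painted check plate. Leave alone.
- zero_plate: The bare aluminium check plate (see zero_plate_top); origin at the centre of its underside.
- holder: Dark tilting holder, fixed: base 200 (x) x 290 (y) x 12 mm, a cheek 137 mm high with a lock knob at each end (out to y = +/-155 mm). Between them tilts a sign panel, white with magenta stripes, 150 x 210 mm, face 27 mm above the tilt axis (along y, 105 mm up). Clamps stand 10 mm proud at its short ends. Origin: centre of underside; its -x side is the panel's low side, roughly facing the robot.
- tilt (a joint): Tilt of the panel, rad: 0 = level, growing as its face turns towards the holder's -x side. Clamped (very stiff); starts between 0.2 and 0.55.
- spot (a point): The spot to be measured: centre of the yellow ring (26 mm inner, 37 mm outer diameter) on the middle magenta stripe of the panel, on the painted face, 22 mm from the panel's centre towards its low side. z is the face's outward normal, x points up the slope.
- tape_roll_c (a point): Yellow tape roll lying flat, 96 mm diameter, 36 mm high; its middle. Leave alone.
- mouse: White computer mouse, 105 x 58 x 32 mm; origin under its centre. Leave alone.
- screwdriver: Screwdriver lying on the table. Leave alone.
- offcut: Bent aluminium strip, a 60 mm high chevron standing on edge, its two arms about 85 mm each way; origin at the bend, at table height. Leave alone.
- primer: Closed jar, 60 mm diameter, 85 mm high, magenta label; origin under its centre. Leave alone.
Mind the look-alikes: they are no part of the job. Several things have the shape of the tray; the one meant has the colours described above.

How it is judged:
On the way:
1. held square in the middle of the bare check plate, collar pressed part-way in (contact force between the fingers and gauge above 2 N and contact force between gauge and zero_plate above 1 N and value of joint collar between 0.0015 and 0.0072 m and distance between gauge_foot and zero_plate_top below 0.014 m and angle between the z axis of gauge_foot and the z axis of zero_plate_top, either way round below 0.14 rad), for 0.7 s.
At the end, for the whole second after the job is handed in: The gauge, held still in the fingers, presses on the panel alone: foot within 8 mm of the ring's centre, axis within 8 degrees of square, collar in by 1.5 to 7.2 mm of its 8 mm, force 1 to 8 N; the check plate within 30 mm of its start; robot off the holder (contact force between the fingers and gauge above 2 N and contact force between gauge and holder between 1 and 8 N and value of joint collar between 0.0015 and 0.0072 m and distance between gauge_foot and spot below 0.008 m and angle between the z axis of gauge_foot and the z axis of spot, either way round below 0.14 rad and linear speed of gauge below 0.01 m/s and contact force between gauge and stand below 0.1 N and contact force between gauge and tray below 0.1 N and distance of zero_plate_top from where it was at the start of the episode below 0.03 m and contact force between each of the arm, the fingers and holder below 0.5 N); the arm keeps its last pose, push and grip.
It fails at once if the probe is pressed hard (15 N) on the panel or a check plate (contact force between gauge and holder above 15 N or contact force between gauge and zero_plate above 15 N).
It fails at once if the robot itself touches the panel or its holder (contact force between any of the fingers, the arm and holder above 0.5 N).
It fails at once if the panel's spot is shifted by more than 6 mm (distance of spot from where it was at the start of the episode above 0.006 m).
It fails at once if a bystander or a painted plate is moved by more than 25 mm (distance of any of blue_plate_top, pink_plate_top, tape_roll_c, mouse, screwdriver, offcut, primer from where it was at the start of the episode above 0.025 m).
It also fails if it takes over 48 s, if anything falls off the work surface, if the arm or the gripper's body presses on something with over 40 N, if the wrist force passes 120 N, or if a joint passes its speed limit or range.

## Working session

There is one attempt and no reset: what is moved stays moved. The work goes in short steps, Python scripts to look and compute and a shell command to move; the robot and the scene stay as the last step left them, time stands still between calls to the robot, and variables do not carry over. Pictures are saved under pics/ and viewed, at most 10 in all, crops included, and the job is handed in when it is done.

```bash
mkdir -p pics; ls
cat > h.py <<'E'
import numpy as np, cv2
from bench import status, viewer
from scipy.spatial.transform import Rotation as R
def cloud(cam, d):
    c=viewer.calibration(cam); f=240/np.tan(np.radians(c["fov_y"])/2)
    v,u=np.mgrid[:480,:640]
    P=np.stack([(u-c["cx"])/f*d,(v-c["cy"])/f*d,d],-1)
    T=np.array(c["cam_to_world"]); return P@T[:3,:3].T+T[:3,3]
def snap(cam,save=None):
    im,d=viewer.snapshot(cam)
    if save: cv2.imwrite(f"pics/{save}.png",im[...,::-1])
    np.savez(f"{cam}.npz",im=im,d=d)
    return im,cloud(cam,d),d
E
python3 - <<'E'
from h import *
for c in("top","side"):
    snap(c,c+"0"); print(viewer.calibration(c))
    for n in ["gauge","stand","tray","zero_plate","holder","spot","gauge_grip"]:
        print(c,n,[(np.round(o["point"],3).tolist(),round(o["score"],2)) for o in viewer.look_for(n,c)])
s=status.get_state(); print(s)
E
```

```text
pics
{'fov_y': 44.15680599788911, 'cx': 330.5286502723177, 'cy': 240.54902198703567, 'cam_to_world': array([[-1.90354591e-02, -9.80955265e-01,  1.93298782e-01,
         1.81487606e-01],
       [-9.99815542e-01,  1.91705327e-02, -1.17182788e-03,
        -3.01473213e-02],
       [-2.55612989e-03, -1.93285433e-01, -9.81139240e-01,
         1.66988852e+00],
       [ 0.00000000e+00,  0.00000000e+00,  0.00000000e+00,
         1.00000000e+00]])}
top gauge [([0.432, -0.32, 0.119], 0.7)]
top stand [([0.42, -0.308, 0.009], 0.57)]
top tray [([0.321, -0.585, 0.002], 0.97), ([0.56, -0.123, 0.005], 0.85), ([0.2, -0.359, 0.001], 0.69)]
top zero_plate [([0.549, -0.184, 0.01], 0.72)]
top holder [([0.579, 0.228, 0.123], 0.74), ([0.415, -0.31, 0.009], 0.44)]
top spot [([0.592, 0.231, 0.124], 0.96)]
top gauge_grip [([0.431, -0.316, 0.118], 0.61)]
{'fov_y': 45.50804314515839, 'cx': 323.6808459256829, 'cy': 238.0444375505084, 'cam_to_world': array([[-0.71591367, -0.50914362,  0.47774511, -0.39033721],
       [-0.69791811,  0.50281412, -0.5099885 ,  0.93648878],
       [ 0.0194404 , -0.69853471, -0.7153120
[... 468 characters left out ...]
2, 0.024], 0.26)]
{'clock': 0.8, 'q': array([ 1.19141244e+00,  1.23779920e-01,  1.65028431e+00,  3.99314220e-07,
        1.36751056e+00, -8.25861297e-02]), 'dq': array([-0.00043579,  0.00080586, -0.00043857,  0.00127622, -0.00204007,
       -0.00289893]), 'tau': array([ 4.72913416e-04, -4.23554313e+01, -3.65730608e+01, -9.35706680e-05,
        1.14987843e-04, -4.75187079e-06]), 'tool_pos': array([0.19011479, 0.62156743, 0.23134451]), 'tool_rot': array([1.85376105e-06, 1.47854838e-01, 9.89009073e-01, 8.73637045e-06]), 'wrist_force': array([-0.16864373,  0.50742678, -0.44094505]), 'ft_torque': array([-0.04102155,  0.00854806, -0.03195558]), 'gripper_force': 0.0, 'opening': 0.08544451940062177}
```

View pics/top0.png

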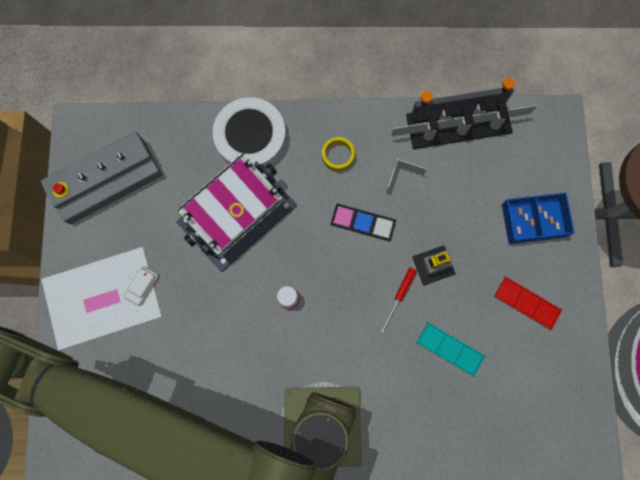

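View pics/side0.png

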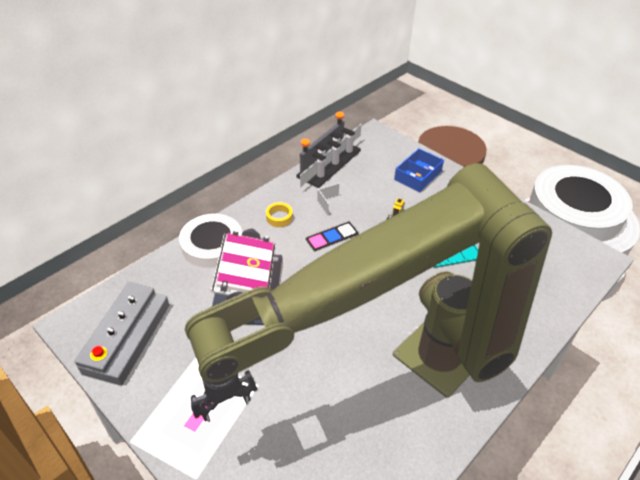

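The top view shows three tray-shaped things: the black tray at (363,222) with pink, blue and bare plates, a red one at (528,303) and a teal one at (450,349). The black one fits the description, and its bare plate is at (384,229). The gauge in its stand is at (438,261) and the ring on the panel at (237,210). The side view agrees: tray (332,236), ring (253,262). I'll confirm this in a crop and measure.

Run:
```python
from h import *
z=np.load("top.npz"); im=z["im"]; d=z["d"]; P=cloud("top",d)
crop=cv2.resize(im[190:295,325:465],None,fx=5.5,fy=5.5,interpolation=cv2.INTER_CUBIC)
cv2.imwrite("pics/crop1.png",crop[...,::-1])
viewer.snapshot("top")
def rect(m,zr,name):
    q=P[m&(P[...,2]>zr[0])&(P[...,2]<zr[1])]
    if len(q)<5: print(name,"few",len(q));return
    r=cv2.minAreaRect((q[:,:2]*1000).astype(np.float32)); print(name,len(q),"c",np.round(r[0],1),"size",np.round(r[1],1),"ang",round(r[2],1),"mean",np.round(q.mean(0)*1000,1))
box=np.zeros((480,640),bool); box[235:295,405:465]=1
rect(box,(.05,.085),"block top"); rect(box,(.112,.125),"gauge box top");rect(box,(.126,.14),"crown"); rect(box,(.004,.012),"foot")
b=np.zeros((480,640),bool); b[195:250,322:405]=1
rect(b,(.005,.02),"tray")
hsv=cv2.cvtColor(im,cv2.COLOR_RGB2HSV)
w=b&(hsv[...,1]<60)&(hsv[...,2]>170); rect(w,(0,.03),"white plate")
# panel plane
for cam in("top","side"):
    z=np.load(cam+".npz"); im=z["im"]; P=cloud(cam,z["d"]); hsv=cv2.cvtColor(im,cv2.COLOR_RGB2HSV)
    if cam=="side": viewer.snapshot("side")
    sp=np.array([.588,.236,.125])
    near=np.linalg.norm(P-sp,axis=-1)<.12
    mag=near&(abs(hsv[...,0].astype(int)-160)<15)&(hsv[...,1]>120)
    wh=near&(hsv[...,1]<60)&(hsv[...,2]>170)&(P[...,2]>.08)
    q=P[mag|wh]
    for _ in range(4):
        c=np.median(q,0) if _==0 else q.mean(0); n=np.linalg.svd(q-c)[2][2]; n*=np.sign(n[2]); r=(q-c)@n; q=q[abs(r)<max(.002,2*r.std())]
    ye=near&(abs(hsv[...,0].astype(int)-26)<8)&(hsv[...,1]>120)&(abs((P-c)@n)<.01)
    ys,xs=np.nonzero(ye); (ex,ey),ax,a=cv2.fitEllipse(cv2.convexHull(np.stack([xs,ys],1).astype(np.int32)))
    cal=viewer.calibration(cam); f=240/np.tan(np.radians(cal["fov_y"])/2); T=np.array(cal["cam_to_world"])
    ray=T[:3,:3]@[(ex-cal["cx"])/f,(ey-cal["cy"])/f,1]; s=((c-T[:3,3])@n)/(ray@n)
    print(cam,"plane n",np.round(n,4),"rms",r.std(),"tilt deg",np.degrees(np.arccos(n[2])),"az",np.degrees(np.arctan2(n[1],n[0])),"ring px",ex,ey,ye.sum(),"ring",np.round(T[:3,3]+s*ray,4), "panel c",c)
```

```text
block top 191 c [ 432.5 -322.7] size [43.6 67.2] ang 19.3 mean [ 424.9 -314.6   68.8]
gauge box top 66 c [ 432.  -323.8] size [27.8 49.5] ang 14.4 mean [ 429.9 -319.6  118.3]
crown 116 c [ 432.8 -321.4] size [24.9 36.7] ang 17.8 mean [ 432.8 -322.1  132.2]
foot 805 c [ 435.4 -326.9] size [168.9 171.4] ang 87.6 mean [ 430.3 -323.9    7.1]
tray 1493 c [ 562.4 -127.6] size [238.2 160.9] ang 89.1 mean [ 561.5 -124.9   10. ]
white plate 208 c [ 544.7 -181.9] size [40.  46.3] ang 71.8 mean [ 544.7 -181.9   10.2]
top plane n [-0.1685 -0.1535  0.9737] rms 0.0030411331733803467 tilt deg 13.173296523017324 az -137.6651843045468 ring px 236.00559997558594 209.4892578125 60 ring [0.5755 0.2203 0.1268] panel c [0.59104888 0.23634435 0.13200913]
side plane n [-0.1687 -0.1502  0.9741] rms 0.0027883583509533674 tilt deg 13.056856031645895 az -138.3163716805499 ring px 252.6621551513672 261.914306640625 32 ring [0.5782 0.2219 0.1262] panel c [0.59010718 0.24182053 0.13131952]
```

View pics/crop1.png

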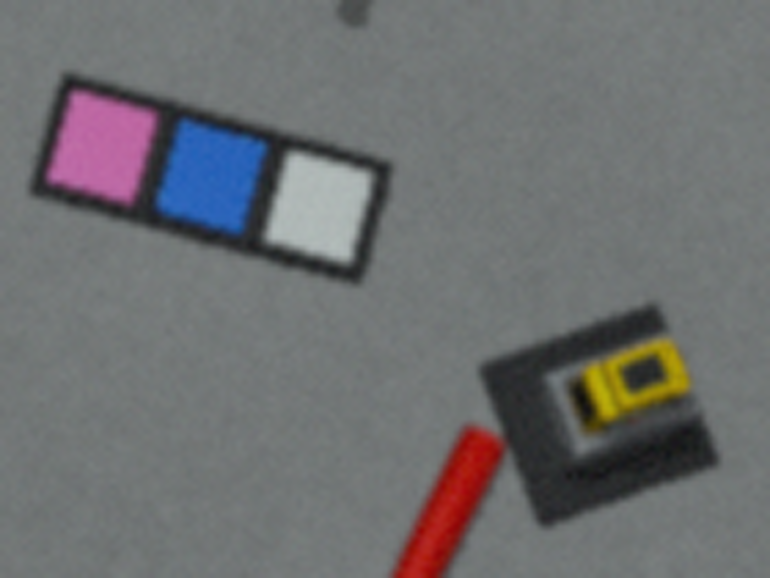

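The crop confirms it: the bare aluminium plate is the right pocket of the black tray (crop (320,210)), with the gauge at crop (630,385), long axis tilted about 18°. Plane, tilt (~0.23 rad) and ring height (126.5 mm) agree with the holder geometry. First I turn the tool about its z.

```bash
cat >> h.py <<'E'
def to(pos,Rt=None):
    s=status.get_state(); q=s["tool_rot"]; C=R.from_quat([q[1],q[2],q[3],q[0]])
    print("t",round(s["clock"],2),"tcp",np.round(s["tool_pos"],4),"q",np.round(s["q"],2),"F",np.round(s["wrist_force"],2),"open",round(s["opening"],4),"gf",round(float(s["gripper_force"]),1))
    print("shift cm (current tool axes)",np.round(C.inv().apply(np.array(pos)-s["tool_pos"])*100,2))
    if Rt is not None:
        print("turn deg",np.round(np.degrees((C.inv()*Rt).as_rotvec()),2)); print("shift cm (after turn)",np.round(Rt.inv().apply(np.array(pos)-s["tool_pos"])*100,2))
def down(yaw_y):  # tool y at world angle yaw_y (deg), z down
    a=np.radians(yaw_y); y=np.array([np.cos(a),np.sin(a),0]); z=np.array([0,0,-1.]); return R.from_matrix(np.stack([np.cross(y,z),y,z],1))
E
python3 -m jog '[[8.5,0,0,0,0,0,8.5],[8.5,0,0,0,0,0,8.5],[8.5,0,0,0,0,0,8.5],[8.5,0,0,0,0,0,8.5],[8.5,0,0,0,0,0,8.5],[8.5,0,0,0,0,0,8.5],[8.5,0,0,0,0,0,8.5],[8.5,0,0,0,0,0,8.5],[8.5,0,0,0,0,0,8.5],[8.5,0,0,0,0,0,8.5]]'
python3 -m jog '[[8.5,0,0,0,0,0,8.5],[8.5,0,0,0,0,0,8.5],[8.5,0,0,0,0,0,8.5],[8.5,0,0,0,0,0,8.5],[8.5,0,0,0,0,0,8.5],[8.5,0,0,0,0,0,8.5],[8.5,0,0,0,0,0,8.5],[8.5,5,0,0,0,0,0],[8.5,5,0,0,0,0,0],[8.5,4,0,0,0,0,0]]'
python3 -c "
from h import *
to([.4327,-.322,.20],down(-71.5))"
```

```text
clock: 1.9
tool_pos: [0.1901, 0.6216, 0.2313]
tool_rot: [0.0, 0.779, 0.627, -0.0]
wrist_force: [-0.1, 0.8, -0.1]
opening: 0.0847
gripper_force: 0.0
clock: 2.9
tool_pos: [0.3249, 0.6664, 0.2314]
tool_rot: [-0.0, 0.987, 0.161, 0.0]
wrist_force: [-0.3, 0.4, 0.8]
opening: 0.0851
gripper_force: 0.0
t 2.9 tcp [0.3249 0.6664 0.2314] q [ 1.04  0.32  1.42 -0.    1.4   2.29] F [-0.32  0.44  0.78] open 0.0851 gf 0.0
shift cm (current tool axes) [-21.12  97.16   3.11]
turn deg [-0.01 -0.03 -0.01]
shift cm (after turn) [-21.14  97.16   3.14]
```

```bash
python3 -m jog '[[8.5,-1,4.8,0,0,0,0],[8.5,-1,4.8,0,0,0,0],[8.5,-1,4.8,0,0,0,0],[8.5,-1,4.8,0,0,0,0],[8.5,-1,4.8,0,0,0,0],[8.5,-1,4.8,0,0,0,0],[8.5,-1,4.8,0,0,0,0],[8.5,-1,4.8,0,0,0,0],[8.5,-1,4.8,0,0,0,0],[8.5,-1,4.8,0,0,0,0]]' >/dev/null
python3 -m jog '[[8.5,-1,4.8,0,0,0,0],[8.5,-1,4.8,0,0,0,0],[8.5,-1,4.8,0,0,0,0],[8.5,-1,4.8,0,0,0,0],[8.5,-1,4.8,0,0,0,0],[8.5,-1,4.8,0,0,0,0],[8.5,-1,4.8,0,0,0,0],[8.5,-1,4.8,0,0,0,0],[8.5,0,0,0,0,0,0],[8.5,0,0,0,0,0,0]]'
python3 - <<'E'
from h import *
to([.4327,-.322,.20],down(-71.5))
im,P,d=snap("side")
cv2.imwrite("pics/side1.png",cv2.resize(im[150:300,300:500],None,fx=4,fy=4)[...,::-1])
for n in ["gauge","stand","gauge_grip"]: print(n,[(np.round(o["point"],3).tolist(),round(o["score"],2)) for o in viewer.look_for(n,"side")])
hsv=cv2.cvtColor(im,cv2.COLOR_RGB2HSV)
near=np.linalg.norm(P[...,:2]-[.4327,-.322],axis=-1)<.05
q=P[near&(P[...,2]>.112)&(P[...,2]<.14)]; 
if len(q)>8:
    r=cv2.minAreaRect((q[:,:2]*1000).astype(np.float32)); print(len(q),r,q.mean(0))
q=P[near&(P[...,2]>.06)&(P[...,2]<.082)]; 
if len(q)>8:
    r=cv2.minAreaRect((q[:,:2]*1000).astype(np.float32)); print("block",len(q),r,q.mean(0))
E
```

```text
clock: 4.9
tool_pos: [0.426, -0.2114, 0.2312]
tool_rot: [-0.0, 0.987, 0.159, -0.0]
wrist_force: [-0.5, 0.6, 1.1]
opening: 0.0852
gripper_force: 0.0
t 4.9 tcp [ 0.426  -0.2114  0.2312] q [-0.57 -0.27  2.03  0.    1.39  0.68] F [-0.53  0.55  1.07] open 0.0852 gf 0.0
shift cm (current tool axes) [-2.85 10.71  3.11]
turn deg [-0.05  0.02 -0.15]
shift cm (after turn) [-2.87 10.7   3.12]
gauge [([0.425, -0.31, 0.111], 0.61), ([0.375, -0.232, 0.024], 0.44)]
stand [([0.419, -0.299, 0.008], 0.77)]
gauge_grip [([0.428, -0.304, 0.113], 0.45)]
90 ((430.9520263671875, -315.1622619628906), (27.68965721130371, 49.503726959228516), 19.20078468322754) [ 0.43005553 -0.3125222   0.12483109]
block 106 ((431.68548583984375, -313.78021240234375), (43.535526275634766, 76.32992553710938), 20.94583511352539) [ 0.4246633  -0.30366262  0.07076583]
```

View pics/side1.png

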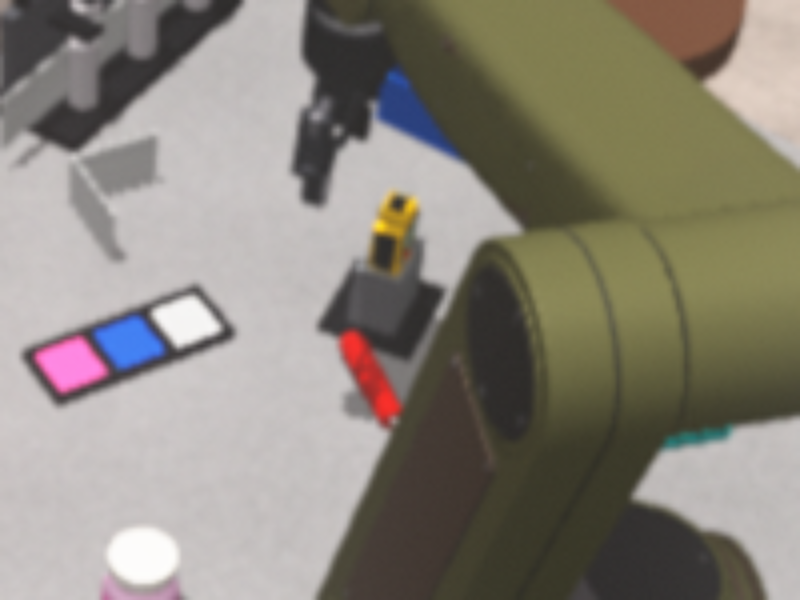

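Side crop: the gauge stands at about (395,235) in its stand, unobstructed, with the hand beside it at (315,150). The two cameras differ by a few mm in y, so I check by intersecting pixels with known heights.

Run:
```python
from h import *
def pix(cam,u,v,z):
    c=viewer.calibration(cam); f=240/np.tan(np.radians(c["fov_y"])/2); T=np.array(c["cam_to_world"])
    r=T[:3,:3]@[(u-c["cx"])/f,(v-c["cy"])/f,1]; return (T[:3,3]+r*(z-T[2,3])/r[2])[:2]*1000
L=lambda x,y:(325+x/5.5-.5,190+y/5.5-.5)
cs=[(485,370),(655,305),(718,463),(548,525)]
p=np.array([pix("top",*L(*c),.008) for c in cs]); print("foot",p.mean(0),cv2.minAreaRect(p.astype(np.float32)))
cs=[(607,358),(672,340),(690,385),(622,407)]
p=np.array([pix("top",*L(*c),.132) for c in cs]); print("crown top",p.mean(0),cv2.minAreaRect(p.astype(np.float32)))
S=lambda x,y:(300+x/4-.5,150+y/4-.5)
p=np.array([pix("side",*S(*c),.132) for c in [(387,200),(402,192),(418,199),(405,212)]]); print("side crown",p.mean(0))
# plate
for cam in("top","side"):
    z=np.load(cam+".npz"); hsv=cv2.cvtColor(z["im"],cv2.COLOR_RGB2HSV); P=cloud(cam,z["d"])
    m=(np.linalg.norm(P-[.545,-.182,.01],axis=-1)<.04)&(hsv[...,1]<70)&(hsv[...,2]>170)
    ys,xs=np.nonzero(m); r=cv2.minAreaRect(np.array([pix(cam,x,y,.01) for x,y in zip(xs,ys)],np.float32)); print(cam,"plate",m.sum(),r)
    # yellow pixels of gauge
    m=(np.linalg.norm(P[...,:2]-[.432,-.32],axis=-1)<.05)&(abs(hsv[...,0].astype(int)-26)<8)&(hsv[...,1]>120)
    q=P[m]; print("yellow",len(q),q.mean(0), q[q[:,2]>.127].mean(0))
    # tray dark corners
    m=(np.linalg.norm(P[...,:2]-[.56,-.124],axis=-1)<.12)&((hsv[...,2]<75)|((hsv[...,1]>100)&(hsv[...,0]>95)))
    n,l,st,ce=cv2.connectedComponentsWithStats(m.astype(np.uint8)); k=1+st[1:,4].argmax(); ys,xs=np.nonzero(l==k)
    print("tray",cv2.minAreaRect(np.array([pix(cam,x,y,.012) for x,y in zip(xs,ys)],np.float32)))
```

```text
foot [ 432.414852   -324.03016009] ((432.8110046386719, -323.8118591308594), (87.79923248291016, 95.5093002319336), 18.81365203857422)
crown top [ 433.99068235 -325.32590948] ((434.27301025390625, -325.0872497558594), (24.55596923828125, 34.56336212158203), 16.82492446899414)
side crown [ 434.8090437  -326.93693296]
top plate 208 ((544.9031982421875, -181.94200134277344), (39.989891052246094, 44.59969711303711), 71.81132507324219)
yellow 185 [ 0.42986364 -0.31861041  0.12296909] [ 0.43265111 -0.32193188  0.13246053]
tray ((560.3751831054688, -126.12799072265625), (179.22207641601562, 67.91053771972656), 72.97136688232422)
side plate 143 ((538.9690551757812, -178.9082794189453), (74.7419662475586, 58.21999740600586), 4.260582447052002)
yellow 94 [ 0.4265898  -0.30926222  0.11853807] [ 0.43154782 -0.31482781  0.13098672]
tray ((565.6287231445312, -99.62639617919922), (130.47955322265625, 63.92341613769531), 72.42920684814453)
```

```bash
python3 -m jog '[[8.5,-0.96,3.6,0,0,0,-0.15],[8.5,-0.96,3.6,0,0,0,0],[8.5,-0.96,3.6,0,0,0,0],[8.5,0,0,4,0,0,0],[8.5,0,0,3,0,0,0],[8.5,0,0,0,0,0,0],[8.5,0,0,0,0,0,0]]'
python3 - <<'E'
from h import *
to([.433,-.3235,.083],down(-71.5))
im,P,d=snap("side"); cv2.imwrite("pics/side2.png",cv2.resize(im[140:240,340:470],None,fx=5,fy=5)[...,::-1])
E
```

```text
clock: 5.8
tool_pos: [0.4337, -0.321, 0.1616]
tool_rot: [-0.0, 0.987, 0.163, -0.0]
wrist_force: [0.8, -0.9, 0.1]
opening: 0.0848
gripper_force: 0.0
t 5.8 tcp [ 0.4337 -0.321   0.1616] q [-0.74 -0.07  1.96  0.    1.24  0.51] F [ 0.81 -0.85  0.14] open 0.0848 gf 0.0
shift cm (current tool axes) [-0.14  0.22  7.86]
turn deg [-0.03  0.01  0.24]
shift cm (after turn) [-0.14  0.21  7.86]
```

View pics/side2.png

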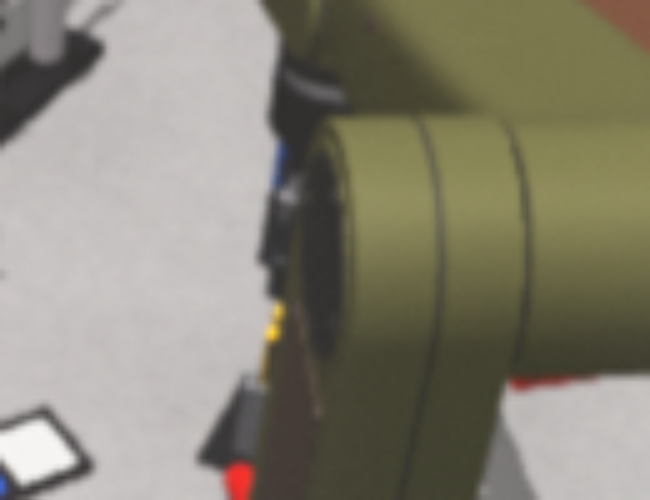

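The side view is now mostly hidden by the arm: only a sliver of the yellow gauge shows at (275,320) with a finger above it. I descend on the measured numbers and close, watching the force.

```bash
python3 -m jog '[[8.5,-0.14,0.22,3,0,0,0],[8.5,0,0,3,0,0,0],[8.5,0,0,1.8,0,0,0],[8.5,0,0,0,0,0,0],[8.5,0,0,0,0,0,0]]'; python3 -m jog '[[6,0,0,0,0,0,0],[5.4,0,0,0,0,0,0],[5.2,0,0,0,0,0,0]]';python3 -m jog '[[5.2,0,0,0,0,0,0],[5.0,0,0,0,0,0,0],[4.8,0,0,0,0,0,0],[4.8,0,0,0,0,0,0]]'
```

```text
clock: 6.35
tool_pos: [0.4341, -0.3252, 0.0856]
tool_rot: [0.001, 0.987, 0.162, 0.001]
wrist_force: [0.6, -0.8, 1.1]
opening: 0.0849
gripper_force: 0.0
clock: 6.65
tool_pos: [0.4334, -0.3251, 0.0847]
tool_rot: [0.001, 0.987, 0.162, 0.001]
wrist_force: [-0.5, 0.3, 0.4]
opening: 0.0521
gripper_force: 0.0
clock: 7.05
tool_pos: [0.4327, -0.3244, 0.0832]
tool_rot: [-0.0, 0.987, 0.162, -0.0]
wrist_force: [-0.7, 0.8, 0.8]
opening: 0.0483
gripper_force: 0.4
```

```bash
python3 -m jog '[[4,0,0,0,0,0,0],[4,0,0,0,0,0,0],[4,0,0,0,0,0,0],[4,0,0,0,0,0,0]]'; python3 -m jog '[[4,0,0,-1,0,0,0],[4,0,0,-1,0,0,0],[4,0,0,-1,0,0,0],[4,0,0,-2,0,0,0],[4,0,0,-2,0,0,0],[4,0,0,-2,0,0,0],[4,0,0,-2,0,0,0],[4,0,0,-1,0,0,0],[4,0,0,0,0,0,0],[4,0,0,0,0,0,0]]'
python3 -c "
from h import *
to([.5445,-.182,.205],down(-71.5))"
```

```text
clock: 7.45
tool_pos: [0.4329, -0.3247, 0.0835]
tool_rot: [0.0, 0.987, 0.162, 0.0]
wrist_force: [-0.8, 0.0, 1.6]
opening: 0.0475
gripper_force: 62.0
clock: 8.45
tool_pos: [0.4325, -0.3244, 0.2029]
tool_rot: [-0.0, 0.987, 0.162, -0.0]
wrist_force: [-0.2, -0.0, -2.1]
opening: 0.0472
gripper_force: 61.9
t 8.45 tcp [ 0.4325 -0.3244  0.2029] q [-0.74 -0.1   1.92 -0.    1.32  0.5 ] F [-0.19 -0.03 -2.09] open 0.0472 gf 61.9
shift cm (current tool axes) [15.16 -9.91 -0.21]
turn deg [-0.03  0.02  0.15]
shift cm (after turn) [15.13 -9.95 -0.21]
```

```bash
python3 -m jog '[[4,3.8,-2.48,0,0,0,0],[4,3.8,-2.48,0,0,0,0],[4,3.8,-2.48,0,0,0,0],[4,3.76,-2.47,0,0,0,0],[4,0,0,3,0,0,0],[4,0,0,3,0,0,0],[4,0,0,3,0,0,0],[4,0,0,0.5,0,0,0],[4,0,0,0,0,0,0],[4,0,0,0,0,0,0]]'
python3 - <<'E'
from h import *
to([.5445,-.182,.0775],down(-71.5))
im,P,d=snap("side"); a=cv2.resize(im[170:270,280:400],(480,400))
im,P,d=snap("top"); b=cv2.resize(im[180:280,330:410],(320,400))
cv2.imwrite("pics/p3.png",np.hstack([a,b])[...,::-1])
E
```

```text
clock: 9.45
tool_pos: [0.5454, -0.1827, 0.1095]
tool_rot: [0.0, 0.987, 0.162, 0.001]
wrist_force: [0.2, 0.5, -1.9]
opening: 0.0477
gripper_force: 62.1
t 9.45 tcp [ 0.5454 -0.1827  0.1095] q [-0.42  0.07  1.93 -0.    1.15  0.83] F [ 0.16  0.51 -1.86] open 0.0477 gf 62.1
shift cm (current tool axes) [-0.07 -0.09  3.2 ]
turn deg [ 0.06 -0.07  0.13]
shift cm (after turn) [-0.07 -0.09  3.2 ]
```

View pics/p3.png

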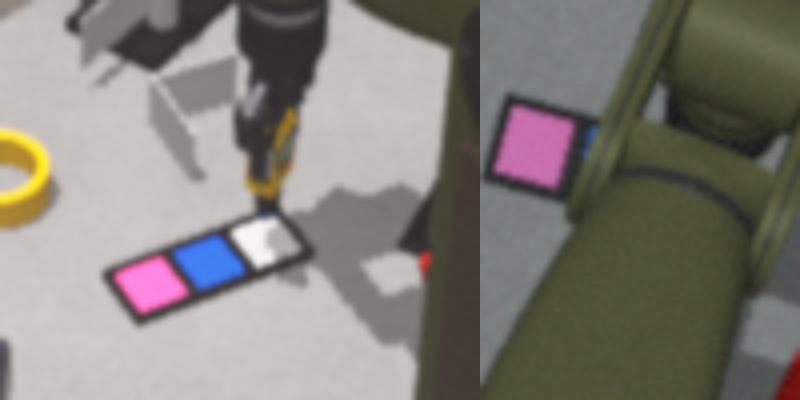

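The foot hangs at crop (268,213), over the bare plate's middle at (265,243), with the gauge upright. The top camera is blocked by the arm. I press down slowly, watching the force.

```bash
python3 -m jog '[[4,-0.07,-0.09,1,0,0,0],[4,0,0,1,0,0,0],[4,0,0,0.4,0,0,0],[4,0,0,0,0,0,0],[4,0,0,0,0,0,0]]'; python3 -m jog '[[4,0,0,0.1,0,0,0],[4,0,0,0.1,0,0,0],[4,0,0,0.1,0,0,0],[4,0,0,0.1,0,0,0],[4,0,0,0.1,0,0,0],[4,0,0,0,0,0,0],[4,0,0,0,0,0,0]]'
```

```text
clock: 10.05
tool_pos: [0.5436, -0.1815, 0.084]
tool_rot: [-0.0, 0.987, 0.162, -0.0]
wrist_force: [-0.3, -0.8, -1.6]
opening: 0.0475
gripper_force: 62.1
clock: 10.75
tool_pos: [0.544, -0.1817, 0.0796]
tool_rot: [0.0, 0.987, 0.162, 0.0]
wrist_force: [-0.1, 0.2, 0.5]
opening: 0.0472
gripper_force: 62.2
```

```bash
python3 -m jog '[[4,0,0,0.1,0,0,0],[4,0,0,0.1,0,0,0],[4,0,0,0.1,0,0,0],[4,0,0,0,0,0,0],[4,0,0,0,0,0,0]]'; for i in 1 2 3; do python3 -c "
from h import *
viewer.snapshot('side')
to([.5445,-.182,.0775],down(-71.5))"; done
```

```text
clock: 11.25
tool_pos: [0.544, -0.1817, 0.0766]
tool_rot: [0.0, 0.987, 0.162, 0.0]
wrist_force: [-1.0, 1.7, 2.6]
opening: 0.0473
gripper_force: 62.5
t 11.3 tcp [ 0.544  -0.1817  0.0766] q [-0.42  0.1   1.95 -0.    1.09  0.83] F [ 0.72 -0.17  1.19] open 0.0473 gf 62.5
shift cm (current tool axes) [ 0.04  0.05 -0.09]
turn deg [ 0.02 -0.02  0.15]
shift cm (after turn) [ 0.04  0.05 -0.09]
t 11.35 tcp [ 0.544  -0.1817  0.0765] q [-0.42  0.1   1.95 -0.    1.09  0.83] F [-0.53 -0.59  2.33] open 0.047 gf 62.5
shift cm (current tool axes) [ 0.04  0.05 -0.1 ]
turn deg [ 0.02 -0.02  0.15]
shift cm (after turn) [ 0.04  0.05 -0.1 ]
t 11.4 tcp [ 0.544  -0.1817  0.0765] q [-0.42  0.1   1.95  0.    1.09  0.83] F [-0.62  0.35  1.67] open 0.0474 gf 62.5
shift cm (current tool axes) [ 0.04  0.05 -0.1 ]
turn deg [ 0.02 -0.02  0.14]
shift cm (after turn) [ 0.04  0.05 -0.1 ]
```

```bash
python3 -m jog '[[4,0,0,-0.05,0,0,0],[4,0,0,0,0,0,0],[4,0,0,0,0,0,0],[4,0,0,0,0,0,0],[4,0,0,0,0,0,0],[4,0,0,0,0,0,0],[4,0,0,0,0,0,0],[4,0,0,0,0,0,0],[4,0,0,0,0,0,0],[4,0,0,0,0,0,0]]'
cat >> h.py <<'E'
n=np.array([-.1686,-.152,.9739]); n/=np.linalg.norm(n)
spot=np.array([.577,.2213,.1265])
def panelR(yaw=-71.5):
    a=np.radians(yaw); z=-n; y=np.array([np.cos(a),np.sin(a),0]); y-=z*(y@z); y/=np.linalg.norm(y); return R.from_matrix(np.stack([np.cross(y,z),y,z],1))
E
python3 -c "
from h import *
to(spot+n*(.0715+.04),panelR())
print(spot+n*.1115)"
```

```text
clock: 12.4
tool_pos: [0.5439, -0.1817, 0.0769]
tool_rot: [0.0, 0.987, 0.162, 0.0]
wrist_force: [1.5, -0.4, 1.8]
opening: 0.0474
gripper_force: 62.6
t 12.4 tcp [ 0.5439 -0.1817  0.0769] q [-0.42  0.1   1.95 -0.    1.09  0.83] F [ 1.53 -0.44  1.85] open 0.0474 gf 62.6
shift cm (current tool axes) [ 13.7  -36.11 -15.83]
turn deg [ 5.18 12.05 -0.4 ]
shift cm (after turn) [ 16.61 -37.15  -9.3 ]
[0.5582012  0.20435209 0.23508924]
```

```bash
python3 -m jog '[[4,0,0,-0.5,0,0,0],[4,0,0,-2,0,0,0],[4,0,0,-4,0,0,0],[4,0,0,-4,0,0,0],[4,0,0,-4.5,0,0,0],[4,0,0,-4.5,0,0,0],[4,0,0,0,0,0,0]]' >/dev/null
python3 -m jog '[[4,1.4,-3.6,0,0,0,0],[4,1.4,-3.6,0,0,0,0],[4,1.4,-3.6,0,0,0,0],[4,1.4,-3.6,0,0,0,0],[4,1.4,-3.6,0,0,0,0],[4,1.4,-3.6,0,0,0,0],[4,1.4,-3.6,0,0,0,0],[4,1.3,-3.6,0,0,0,0],[4,1.3,-3.6,0,0,0,0],[4,1.3,-3.6,0,0,0,0]]'>/dev/null
python3 -m jog '[[4,0,0,0,1.3,3,-0.1],[4,0,0,0,1.3,3,-0.1],[4,0,0,0,1.3,3,-0.1],[4,0,0,0,1.3,3,-0.1],[4,0,0,0,0,0,0],[4,0,0,0,0,0,0]]'
python3 - <<'E'
from h import *
to(spot+n*(.0715+.03),panelR())
E
```

```text
clock: 14.7
tool_pos: [0.5577, 0.203, 0.2705]
tool_rot: [-0.061, 0.98, 0.164, 0.094]
wrist_force: [0.2, 0.0, -1.3]
opening: 0.0474
gripper_force: 62.7
t 14.7 tcp [0.5577 0.203  0.2705] q [ 0.21 -0.15  1.86  0.12  1.23  1.41] F [ 0.2   0.02 -1.34] open 0.0474 gf 62.7
shift cm (current tool axes) [-0.63  0.21  4.48]
turn deg [-0.02  0.25 -0.04]
shift cm (after turn) [-0.65  0.2   4.48]
```

```bash
python3 -m jog '[[4,-0.6,0.2,1,0,0.25,0],[4,0,0,2,0,0,0],[4,0,0,1.5,0,0,0],[4,0,0,0,0,0,0],[4,0,0,0,0,0,0]]'
python3 - <<'E'
from h import *
to(spot+n*(.0715),panelR())
im,P,d=snap("side"); a=cv2.resize(im[215:315,200:300],(400,400),interpolation=cv2.INTER_CUBIC)
im,P,d=snap("top"); b=cv2.resize(im[150:250,190:290],(400,400),interpolation=cv2.INTER_CUBIC)
cv2.imwrite("pics/p4.png",np.hstack([a,b])[...,::-1])
E
```

```text
clock: 15.2
tool_pos: [0.561, 0.2065, 0.2257]
tool_rot: [-0.062, 0.98, 0.164, 0.097]
wrist_force: [0.3, 0.3, -1.0]
opening: 0.0471
gripper_force: 62.7
t 15.2 tcp [0.561  0.2065 0.2257] q [ 0.21 -0.11  1.91  0.13  1.15  1.41] F [ 0.26  0.34 -1.04] open 0.0471 gf 62.7
shift cm (current tool axes) [-0.14  0.03  3.  ]
turn deg [-0.04 -0.09 -0.01]
shift cm (after turn) [-0.13  0.03  3.  ]
```

View pics/p4.png

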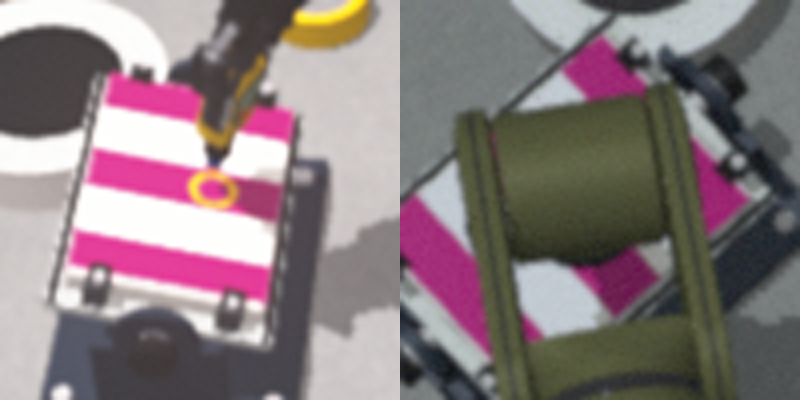

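Left crop: the collar foot is at about (214,162), above the ring centre (212,189). I compare that with where the foot should project.

Run:
```python
from h import *
def proj(cam,p):
    c=viewer.calibration(cam); f=240/np.tan(np.radians(c["fov_y"])/2); T=np.array(c["cam_to_world"])
    q=T[:3,:3].T@(np.array(p)-T[:3,3]); return np.array([c["cx"]+f*q[0]/q[2],c["cy"]+f*q[1]/q[2]])
s=status.get_state(); q=s["tool_rot"]; C=R.from_quat([q[1],q[2],q[3],q[0]])
ft=s["tool_pos"]+C.apply([0,0,.0715])
for nm,p in [("foot",ft),("collar+8mm",ft-C.apply([0,0,.008])),("spot",spot),("grip",ft-C.apply([0,0,.09]))]:
    print(nm,(proj("side",p)-[200,215]+.5)*4)
z=np.load("side.npz"); im=z["im"]; hsv=cv2.cvtColor(im,cv2.COLOR_RGB2HSV)
m=(hsv[...,0]>105)&(hsv[...,0]<130)&(hsv[...,1]>100)&(hsv[...,2]>60); m[:, :245]=0; m[:,262:]=0; m[:240]=0; m[265:]=0
ys,xs=np.nonzero(m); print("blue",len(xs),((xs.mean()-200+.5)*4,(ys.mean()-215+.5)*4) if len(xs) else 0)
P=cloud("side",z["d"])
ye=(abs(hsv[...,0].astype(int)-26)<8)&(hsv[...,1]>120); ye[:257]=0;ye[275:]=0;ye[:,:240]=0;ye[:,266:]=0
ys,xs=np.nonzero(ye); e=cv2.fitEllipse(cv2.convexHull(np.stack([xs,ys],1).astype(np.int32)));print("ring",(np.array(e[0])-[200,215]+.5)*4,e[1])
```

```text
foot [217.4612572  161.77116006]
collar+8mm [219.18463294 154.97874411]
spot [214.17036394 189.7799982 ]
grip [237.50757115  82.76174921]
blue 0 0
ring [209.49291992 192.42126465] (6.0423808097839355, 9.594422340393066)
```

The prediction (217,162) matches the picture within about 2 mm. Now the final approach along the tool axis.

```bash
python3 -m jog '[[4,-0.14,0.03,1,0,0,0],[4,0,0,1,0,0,0],[4,0,0,0.5,0,0,0],[4,0,0,0,0,0,0],[4,0,0,0,0,0,0],[4,0,0,0,0,0,0]]'; python3 -m jog '[[4,0,0,0.1,0,0,0],[4,0,0,0.1,0,0,0],[4,0,0,0.1,0,0,0],[4,0,0,0.1,0,0,0],[4,0,0,0.1,0,0,0],[4,0,0,0,0,0,0],[4,0,0,0,0,0,0]]'
for i in 1 2 3 4; do python3 -c "
from h import *
viewer.snapshot('side')
s=status.get_state(); print(s['wrist_force']@n)
if $i==4: to(spot+n*(.0675),panelR())"; done
```

```text
clock: 15.9
tool_pos: [0.5646, 0.2096, 0.2024]
tool_rot: [-0.062, 0.98, 0.164, 0.098]
wrist_force: [0.0, 0.1, -1.7]
opening: 0.0471
gripper_force: 62.7
clock: 16.6
tool_pos: [0.5652, 0.2104, 0.197]
tool_rot: [-0.062, 0.98, 0.164, 0.098]
wrist_force: [-0.4, -0.8, -1.3]
opening: 0.0473
gripper_force: 62.7
-1.831343888651765
-1.6851849480729564
-1.6408786853144894
-1.9660907870994395
t 16.8 tcp [0.5653 0.2104 0.1971] q [ 0.22 -0.08  1.93  0.13  1.09  1.41] F [-0.63 -0.67 -2.23] open 0.047 gf 62.7
shift cm (current tool axes) [-0.05 -0.01  0.49]
turn deg [-0.03 -0.2  -0.01]
shift cm (after turn) [-0.05 -0.01  0.49]
```

```bash
python3 -m jog '[[4,0,0,0.1,0,0,0],[4,0,0,0.1,0,0,0],[4,0,0,0.1,0,0,0],[4,0,0,0,0,0,0],[4,0,0,0,0,0,0]]'
for i in 1 2 3 4 5 6; do python3 -c "
from h import *
viewer.snapshot('side')
s=status.get_state(); print(s['wrist_force']@n)
if $i==6: to(spot+n*(.0675),panelR())"; done
```

```text
clock: 17.3
tool_pos: [0.5659, 0.2108, 0.1944]
tool_rot: [-0.062, 0.98, 0.164, 0.098]
wrist_force: [0.6, -1.6, 0.3]
opening: 0.0472
gripper_force: 62.7
0.619560224670943
0.09389396685807017
0.4403552293297619
0.09012095265394662
0.6774368721406079
0.5676848196184416
t 17.6 tcp [0.5659 0.2108 0.1943] q [ 0.22 -0.08  1.93  0.13  1.09  1.41] F [-0.61  0.09  0.49] open 0.0474 gf 62.7
shift cm (current tool axes) [-0.06 -0.01  0.2 ]
turn deg [-0.03 -0.21 -0.01]
shift cm (after turn) [-0.06 -0.01  0.2 ]
```

```bash
python3 -m jog '[[4,0,0,0.1,0,0,0],[4,0,0,0.05,0,0,0],[4,0,0,0,0,0,0],[4,0,0,0,0,0,0],[4,0,0,0,0,0,0],[4,0,0,0,0,0,0],[4,0,0,0,0,0,0]]'
python3 - <<'E'
from h import *
F=[]
for i in range(6):
    im,d=viewer.snapshot('side'); F.append(status.get_state()['wrist_force']@n)
print(np.round(F,2)); to(spot+n*.0675,panelR())
cv2.imwrite("pics/p5.png",cv2.resize(im[225:300,210:300],(720,600),interpolation=cv2.INTER_CUBIC)[...,::-1])
E
```

```text
clock: 18.3
tool_pos: [0.5661, 0.2111, 0.1929]
tool_rot: [-0.062, 0.98, 0.164, 0.098]
wrist_force: [0.9, -0.9, 1.6]
opening: 0.0473
gripper_force: 62.7
[1.09 1.47 1.16 1.38 1.68 1.99]
t 18.6 tcp [0.5661 0.2111 0.1928] q [ 0.22 -0.07  1.93  0.13  1.09  1.41] F [ 0.63 -0.23  2.11] open 0.0474 gf 62.8
shift cm (current tool axes) [-0.06 -0.01  0.04]
turn deg [-0.03 -0.21 -0.01]
shift cm (after turn) [-0.06 -0.01  0.04]
```

View pics/p5.png

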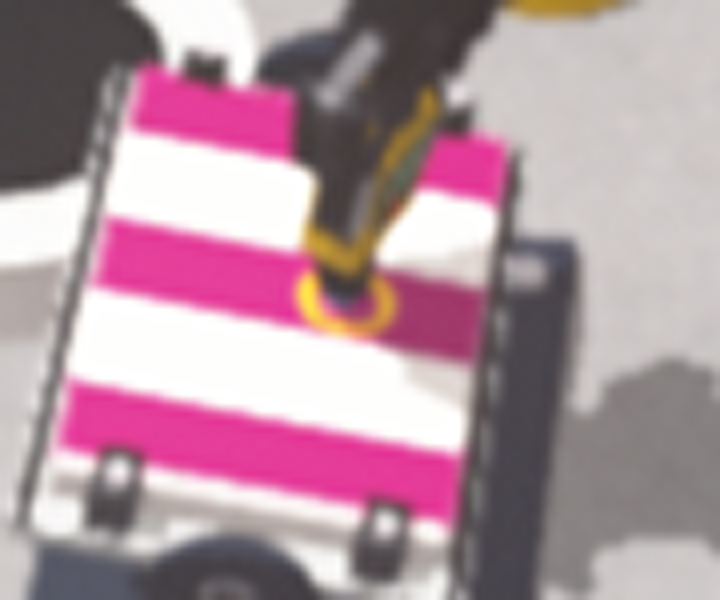

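The picture shows the ring centred at about (346,297), with the snout and blue collar ending at (345,305). The foot is therefore centred, the collar is about half in (~3.2 N), and the grip is firm.

```bash
python3 -c "
from bench import hand_in
print(hand_in())"
```

```text
the job is handed in; nothing more can be done
None
```

The job is handed in: the gauge was held upright on the bare plate for over a second with the collar about 5 mm in. It now rests square inside the yellow ring, the collar about half in at roughly 3 N, held still; the hand-in returned no verdict.

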